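# Load a run capacitor into a spring-fed parts dispenser

## Task

Top up the capacitor lane of the parts dispenser. Give its latch a quarter turn clockwise so that the sprung cover swings up, then take the loose capacitor of the same size as those in the lane, bring it over the lane's front lip, press the row back against its spring pusher with it, and set it down upright behind the lip at the front of the row, without dropping it and without forcing the pusher once it meets its stop. Leave the cover standing open, let go of everything, and leave everything else where it is.

Things in the scene. Friction and masses are not known exactly. Their poses are not given: they have to be found in the camera images.
- case: The dispenser: grey steel case 220 mm deep (x), 320 mm wide (y), side walls 150 mm high, front open above two side-by-side trays 110 to 130 mm apart. Origin at the centre of its underside, on the table; x points to its rear, y to its left. One tray holds the capacitors, the other is full of cartons 70 mm high; either may be the left one.
- latch_grip (a point): Black wing knob of the cam latch, on top of the cover near its front left corner as the robot sees it. Wing 42 mm long, 11 mm thick, 28 mm high over the cover. The point is on the knob's axis, 12 mm below the top of the wing, 16 mm above the cover. y runs along the wing (across the case at the start, x to the rear), z along the turning axis, up while the cover is shut.
- latch (a joint): Angle of the latch knob, rad: 0 to 0.12 at the start, grows clockwise seen from above, stop at 1.57, stays where it is left; friction about 0.05 N m. The cam clears its keeper at about 1 rad.
- cover (a joint): Angle of the cover about the rear top edge of the case, rad: 0 shut, 1.92 open, leaning back. Once the latch is clear and let go, a spring swings it up in about 4 s (2 to 3 N at its front edge) and holds it open; the knob goes up and to the rear with it, so keep clear in front of the case meanwhile.
- cover_edge (a point): Middle of the top of the cover's front edge. The cover is a clear sheet in an aluminium frame, 222 mm deep, 322 mm wide, its top 159 mm above the table when shut, with a clear apron hanging 60 mm from the front edge. Standing open, its edge is 0.36 m above the table, 75 mm behind the hinge.
- tray_lip (a point): Front lip of the capacitor lane (grey plastic, 4 mm thick, 61 mm wide). The point is the middle of the top edge of its rear face, 35 mm above the table, 22 mm above the lane's floor. x points level along the lane to the rear, y left, z up. The lane is 55 mm wide between dividers 16 mm high and open above. A can standing against the lip has its axis 25 mm behind the point.
- tray_pusher (a joint): Spring paddle (75 mm high) behind the row, m: about 0 at the start, grows to the rear, hard stop at 0.059, leaving 59 mm between lip and row for the 50 mm can. Pressing the row back takes 5 to 9 N; at the stop the force rises sharply. The row squeezes a new can against the lip: it rubs and may tip a little in the fingers, so push it down (some 10 to 15 N) until it is felt on the floor.
- cap_mid (a point): The loose run capacitor to load: plain round aluminium can, 50 mm in diameter, 100 mm high (terminals 8 mm more), 0.18 to 0.30 kg, standing on the table left or right of the dispenser. The point is its centre, 50 mm above its underside; z is its axis.
- row1_mid (a point): Front capacitor of the row in the lane, the same kind of can; its centre, 50 mm above its underside. At the start it is pressed against the lip.
- row2_mid (a point): Second capacitor of the row, behind the first, the same kind of can; its centre.
- spray: Bystander: spray can 53 mm in diameter, 165 mm high, standing on the other side of the dispenser from the loose capacitor. Origin at its underside.
- small_cap: Bystander: a smaller capacitor, 40 mm in diameter, 62 mm high, that does not belong in this lane. Origin at its underside.
- carton: Bystander: white carton 70 x 95 x 60 mm. Origin at its underside.
- meter: Bystander: black meter 120 x 60 x 35 mm lying on the table. Origin at its underside.
- driver: Bystander: screwdriver lying on the table, about 20 cm long.
- tape: Bystander: roll of foil tape, 90 mm in diameter, 20 mm high, lying flat. Origin at its underside.
- relay1: Front one of three cartons 50 x 50 x 70 mm in the other lane. Origin at its underside.
- relay2: Second carton of the other lane. Origin at its underside.
- relay3: Third carton of the other lane. Origin at its underside.

How it is judged (in metres and radians):
On the way:
1. the cover has been released and has swung open (over 1.6 rad) (value of joint cover above 1.6 rad), for 0.2 s.
At the end, for the whole second after the job is handed in: The loose capacitor stands upright (within 0.08 rad) on the floor of the capacitor lane directly behind its lip (axis 21 to 32 mm behind the lip's rear face), the two that were there stand upright behind it in the same lane, all at rest, and the cover stands open (over 1.6 rad) (x of cap_mid in the frame of tray_lip between 0.021 and 0.032 m and y of cap_mid in the frame of tray_lip between -0.006 and 0.006 m and z of cap_mid in the frame of tray_lip between 0.024 and 0.032 m and angle between each of cap_mid, row1_mid, row2_mid's own z axis and vertical below 0.08 rad and linear speed of each of cap, row1, row2 below 0.02 m/s and x of row1_mid in the frame of tray_lip between 0.071 and 0.082 m and y of row1_mid in the frame of tray_lip between -0.006 and 0.006 m and z of row1_mid in the frame of tray_lip between 0.024 and 0.032 m and x of row2_mid in the frame of tray_lip between 0.121 and 0.132 m and y of row2_mid in the frame of tray_lip between -0.006 and 0.006 m and z of row2_mid in the frame of tray_lip between 0.024 and 0.032 m and value of joint cover above 1.6 rad); the robot touches nothing.
It fails at once if the capacitor is dropped (moves faster than 0.4 m/s while the fingers do not touch it) (linear speed of cap above 0.4 m/s and contact force between the fingers and cap below 0.05 N).
It fails at once if the row is forced against the pusher's stop (over 50 N between the capacitor and the front one of the row) (contact force between cap and row1 above 50 N).
It fails at once if a bystander on the table is moved by more than 40 mm (distance of any of spray, small_cap, carton, meter, driver, tape from where it was at the start of the episode above 0.04 m).
It fails at once if a carton in the other lane is moved by more than 25 mm (distance of any of relay1, relay2, relay3 from where it was at the start of the episode above 0.025 m).
It also fails if it takes over 67 s, if anything falls off the work surface, if the arm or the gripper's body presses on something with over 40 N, if the wrist force passes 120 N, or if a joint passes its speed limit or range.

## Robot

A 7-joint arm with a two-finger parallel gripper is mounted at the origin on the work surface. World frame = base frame: x ahead of the robot, y to its left, z up, the work surface at z = 0. Lengths are in m, angles in degrees, forces in N, time in s.
With the tool pointing down it reaches from about 0.425 to 0.875 m from the base axis. Payload 9.9 kg.
Tool frame: the origin (TCP) lies between the finger pads; the fingertips stand 17 mm ahead of it and the grasp point (between the pads) lies 2 mm behind it; z points along the fingers, y is the line along which they close (so a half turn about z gives the same grasp; the last joint's range is limited). The gripper opens to 85 mm and grips with 20 to 120 N. Pads are 22 mm wide; open, the fingers measure 114 mm over their backs; the gripper's body (76 mm by 85 mm) begins 54 mm behind the grasp point. The pads swing forward as they close: fully open they stand 13 mm farther back than shut.
Start: joints at [-69.832, 32.985, 1.427, 82.34, -0.859, 64.687, -3.237], TCP at [0.285, 0.612, 0.248] pointing down, gripper open.
Joint ranges: [-157.87, 157.87], [-19.46, 123.44], [-87.15, 90], [11.01, 140.99], [-62.26, 242.26], [9.8, 113.94], [-161.44, 161.44]. Speed limits (degrees/s): [127.2, 127.2, 172.46, 172.46, 180, 180, 180].

## Interface

Orientations are given as [roll, pitch, yaw] about the fixed x, y, z axes, in that order (R = Rz(yaw) Ry(pitch) Rx(roll)).
In Python, from cell import get_state, get_image, sign_off gives the robot as it stands. The module is installed in compiled form; this text tells all that it offers.
- The arm moves only by the tool send_rows, never from a script. Its argument "moves" is text: rows parted by semicolons, each of 5 numbers parted by spaces: the finger opening in m, from 0 to 0.0854, then the shift along the world's x, y, z in m, then the turn about the world's z in rad. A call has 1 to 12 rows; each row is the pose to reach, as a shift and turn from the pose commanded when the call began; what a row does not reach only later rows make up. A row lasts 1/8 s, in which the tool goes at most 62.5 mm and 10.7 degrees, less where a joint would pass 70% of its speed; a pose out of reach is approached as far as the arm can. A call with a gripper value outside its range is refused whole. The fingers move at their own pace and stop on an object; the grip force is fixed at half the most. Time passes only in rows, so rows that repeat a pose let the fingers close. It gives the time, the measured TCP pose, the force, the opening and the grip force at its end, in the units of the state.
- get_state(): the state, without advancing time (a new reading comes with each control period).
- get_image(name): name is "scene" or "top" or "wrist"; returns a dict with "pixels" (480x640x3 uint8, blue, green, red), "z_map" (480x640 float32, m along the optical axis (not along the pixel's ray), 0 where there is no reading), "camera_matrix" (3x3 intrinsics, pixels), "R" (3x3) and "t" (3): a world point X has camera coordinates R X + t. Camera axes: x right, y down, z forward; pixel columns grow to the right and rows downward; lengths in m; the calibration is good to about 2 mm. A picture is of the moment at which its call begins.
- sign_off(): hands the job in; it is judged then, once.
The state is a dict: "time_s": time; "joint_positions": joint angles; "qd": joint speeds; "effort": joint torques, N m; "tool_pos": TCP position; "ee_rot": TCP orientation; "contact_force": force on the tool from outside, world axes, zero at the start; "moment": the same for the moment, N m; "grip_width": finger opening in m; "gripper_force": force on a finger pad.
Only numpy, scipy, OpenCV 4.12 (cv2) and the standard library are available. Lean on these libraries where they do the work, as an engineer would, in place of code of your own. Each camera call takes 0.05 s, during which the arm holds its last target. There are 200 camera calls.

## Working session

There is one attempt and no reset: what is moved stays moved. The work goes in short steps, Python scripts to look and compute and a tool call to move; the robot and the scene stay as the last step left them, time stands still between calls to the robot, and variables do not carry over. Pictures are saved under pics/ and viewed, at most 10 in all, crops included, and the job is handed in when it is done.

Besides the shell and the picture viewer there is one more tool, called as name(argument=value, ...) on one line, values as JSON. send_rows: Moves the arm, as the interface text tells. Its arguments: {"type":"object","properties":{"moves":{"type":"string"}},"required":["moves"]}

```bash
mkdir -p pics
cat > h.py <<'E'
import numpy as np, cv2
from cell import get_state, get_image, sign_off
def grab(n,save=None):
    im=get_image(n)
    if save: cv2.imwrite('pics/'+save,im['pixels'])
    np.savez('/tmp/%s.npz'%n,**im)
    return im
def pts(im):
    z=im['z_map'].astype(float); K=np.array(im['camera_matrix']); v,u=np.mgrid[:480,:640]
    c=np.stack([(u-K[0,2])/K[0,0]*z,(v-K[1,2])/K[1,1]*z,z],-1)
    P=(c-np.array(im['t']))@np.array(im['R']); P[z==0]=np.nan
    return P
def plane(im,u,v,h):
    K=np.array(im['camera_matrix']);R=np.array(im['R']);t=np.array(im['t'])
    d=R.T@np.linalg.inv(K)@np.array([u,v,1.]);o=-R.T@t
    return o+d*(h-o[2])/d[2]
E
python3 - <<'E'
from h import *
a=grab('scene','s1.png');b=grab('top','t1.png')
for i in (a,b): print(-np.array(i['R']).T@np.array(i['t']))
s=get_state();print({k:np.round(v,3) for k,v in s.items()})
E
```

```text
[1.43067551 0.09181685 0.69901364]
[ 0.28296885 -0.05369994  1.31601058]
{'time_s': np.float64(0.1), 'joint_positions': array([-69.832,  33.026,   1.422,  82.381,  -0.861,  64.687,  -3.236]), 'qd': array([-0.069, -0.155,  0.077, -0.11 , -0.054, -0.102, -0.094]), 'effort': array([ 6.0000e-03, -7.6730e+01,  2.2580e+00, -2.8661e+01,  1.6000e-02,
        9.0000e-03, -0.0000e+00]), 'tool_pos': array([0.285, 0.612, 0.248]), 'ee_rot': array([-1.79916e+02,  2.00000e-03,  1.55035e+02]), 'contact_force': array([ 0.659,  0.341, -0.229]), 'moment': array([0.022, 0.017, 0.009]), 'gripper_force': np.float64(0.0), 'grip_width': np.float64(0.085)}
```

View pics/s1.png

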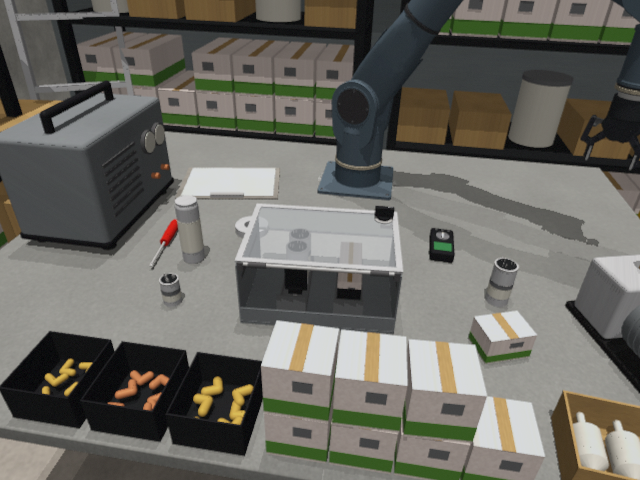

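View pics/t1.png

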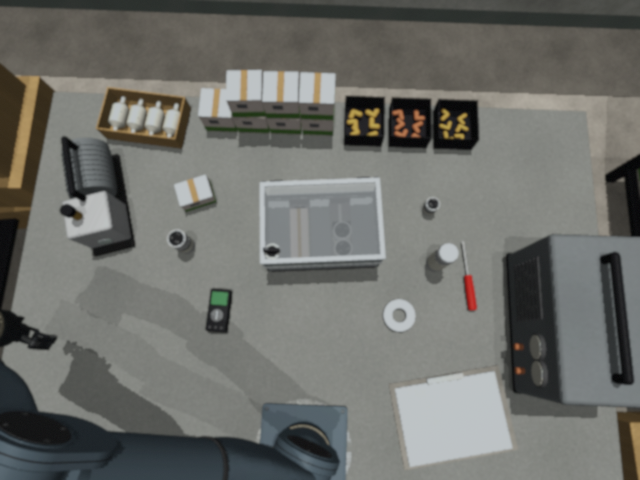

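The top view shows the case (260–383, 178–270), the knob at (271,249), the row's cans at (342,230) and (342,247) in the right lane, the loose can at (178,238) and the carton at (195,191). In the scene view the loose can is at (503,275) and the small cap at (170,288).

Run:
```python
from h import *
def ld(n): 
    return dict(np.load('/tmp/%s.npz'%n))
b=ld('top');P=pts(b)
px=b['pixels']
for n,(u,v),h in [('knob',(271,249),.187),('loose',(178,238),.108),('row1',(342,247),.12),('row2',(342,230),.12),('FL',(262,265),.159),('FR',(382,263),.159),('RL',(261,181),.159),('RR',(380,179),.159)]:
    print(n,plane(b,u,v,h).round(4),P[v,u].round(4))
# loose: depth points 
def box(x0,x1,y0,y1,z0,z1):
    m=(P[...,0]>x0)&(P[...,0]<x1)&(P[...,1]>y0)&(P[...,1]<y1)&(P[...,2]>z0)&(P[...,2]<z1);return m
c=P[178*0+238,178]
m=box(c[0]-.06,c[0]+.06,c[1]-.06,c[1]+.06,.085,.13);q=P[m];print('loose top',len(q),q.min(0),q.max(0),(q.min(0)+q.max(0))/2)
k=plane(b,271,249,.187)
m=box(k[0]-.05,k[0]+.05,k[1]-.05,k[1]+.05,.168,.2);q=P[m];print('knob',len(q),q.min(0),q.max(0),q.mean(0))
m=box(.3,.8,-.4,.4,.145,.167).astype(np.uint8)
n,l,st,ce=cv2.connectedComponentsWithStats(m)
i=1+np.argmax(st[1:,4]);q=P[l==i];r=cv2.minAreaRect(q[:,:2].astype(np.float32));print('cover',len(q),r,q[:,2].mean())
# lane region
cv2.imwrite('pics/t1c.png',cv2.resize(px[165:280,240:400],None,fx=5,fy=5,interpolation=cv2.INTER_CUBIC))
```

```text
knob [0.5076 0.0937 0.187 ] [0.5077 0.0937 0.1867]
loose [0.5442 0.3577 0.108 ] [0.5459 0.3605 0.0999]
row1 [ 0.5335 -0.087   0.12  ] [ 0.5255 -0.086   0.158 ]
row2 [ 0.5804 -0.0856  0.12  ] [ 0.5712 -0.0846  0.1571]
FL [0.4705 0.1177 0.159 ] [0.4962 0.1411 0.0008]
FR [ 0.4872 -0.19    0.159 ] [ 0.4982 -0.1973  0.0967]
RL [0.6976 0.1363 0.159 ] [ 7.547e-01  1.624e-01 -2.000e-04]
RR [ 0.7156 -0.1824  0.159 ] [nan nan nan]
loose top 288 [0.52242846 0.34039483 0.08541104] [0.57251731 0.39207995 0.10837303] [0.54747288 0.36623739 0.09689203]
knob 111 [0.49514981 0.07292566 0.16800356] [0.5195608  0.11421435 0.19470501] [0.50687925 0.09360988 0.18366566]
cover 10077 ((0.6010504364967346, -0.029177770018577576), (0.23007526993751526, 0.3229575753211975), 4.575221061706543) 0.15856897390783
```

View pics/t1c.png

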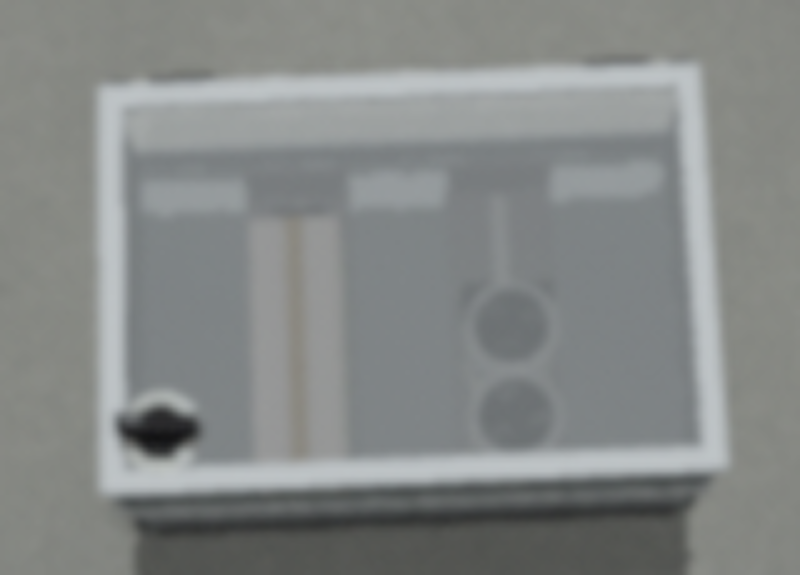

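send_rows(moves="0.05 0.025 -0.055 0 -0.11; 0.05 0.05 -0.11 0.01 -0.22; 0.05 0.07 -0.165 0.02 -0.33; 0.05 0.09 -0.22 0.02 -0.44; 0.05 0.115 -0.275 0.02 -0.55; 0.05 0.14 -0.33 0.02 -0.66; 0.05 0.165 -0.385 0.02 -0.77; 0.05 0.19 -0.44 0.02 -0.88; 0.05 0.205 -0.48 0.02 -0.98; 0.05 0.222 -0.519 0.02 -1.065; 0.05 0.222 -0.519 0.02 -1.065; 0.05 0.222 -0.519 0.02 -1.065")

```text
time_s: 1.6
tool_pos: [0.5066, 0.0934, 0.268]
ee_rot: [-180.0, -0.0, 94.1]
contact_force: [-0.2, 0.5, -0.1]
grip_width: 0.05
gripper_force: 0.0
```

Run:
```python
from h import *
w=grab('wrist','w1.png')
print(-np.array(w['R']).T@np.array(w['t']),np.array(w['R']).round(2))
s=get_state();print(s['tool_pos'],s['ee_rot'])
P=pts(w)
q=P[(P[...,2]>.172)&(P[...,2]<.2)&(abs(P[...,0]-.507)<.05)&(abs(P[...,1]-.0935)<.05)&(w['pixels'].max(-1)<90)]
print(len(q));print(q.min(0),q.max(0),cv2.minAreaRect(q[:,:2].astype(np.float32)) if len(q) else 0)
```

```text
[0.50145307 0.1691484  0.39392552] [[ 1.    0.07 -0.  ]
 [ 0.07 -0.95  0.3 ]
 [ 0.02 -0.3  -0.95]]
[0.50650981 0.09392014 0.26803332] [-1.79956496e+02 -2.45389702e-02  9.41128959e+01]
1330
[0.49929531 0.07672377 0.17220196] [0.51119648 0.11885242 0.19220834] ((0.5055086016654968, 0.09783060848712921), (0.01099372748285532, 0.042025089263916016), 2.3166253566741943)
```

View pics/w1.png

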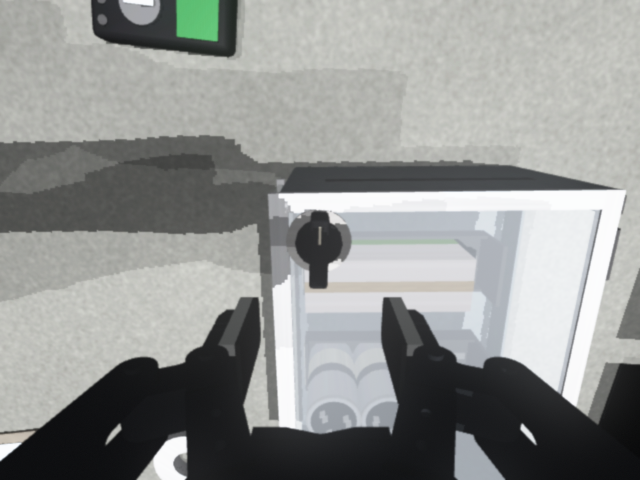

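The wrist view shows the knob at (319,245) between the gripper jaws' line, wing nearly aligned. Descend, close.

send_rows(moves="0.05 -0.001 0.002 -0.03 -0.03; 0.05 -0.001 0.002 -0.06 -0.03; 0.05 -0.001 0.002 -0.086 -0.03; 0.05 -0.001 0.002 -0.086 -0.03; 0.0 -0.001 0.002 -0.086 -0.03; 0.0 -0.001 0.002 -0.086 -0.03; 0.0 -0.001 0.002 -0.086 -0.03; 0.0 -0.001 0.002 -0.086 -0.03; 0.0 -0.001 0.002 -0.086 -0.03")

```text
time_s: 2.78
tool_pos: [0.5051, 0.0953, 0.1831]
ee_rot: [-179.9, -0.0, 92.3]
contact_force: [-6.8, 1.0, 3.1]
grip_width: 0.0095
gripper_force: 60.7
```

send_rows(moves="0.0 0 0 0 -0.15; 0.0 0 0 0 -0.3; 0.0 0 0 0 -0.45; 0.0 0 0 0 -0.6; 0.0 0 0 0 -0.75; 0.0 0 0 0 -0.9; 0.0 0 0 0 -1.05; 0.0 0 0 0 -1.2; 0.0 0 0 0 -1.35; 0.0 0 0 0 -1.48; 0.0 0 0 0 -1.48")

```text
time_s: 4.15
tool_pos: [0.5031, 0.0969, 0.183]
ee_rot: [-179.7, 0.3, 7.5]
contact_force: [-14.8, 4.7, 15.1]
grip_width: 0.0097
gripper_force: 62.6
```

send_rows(moves="0.05 0 0 0 -1.48; 0.05 0 0 0.0 -1.48; 0.06 -0.02 0 0.05 -1.48; 0.06 -0.04 0.02 0.10 -1.48; 0.085 -0.05 0.06 0.13 -1.48; 0.085 -0.04 0.12 0.13 -1.48; 0.085 -0.02 0.17 0.13 -1.48; 0.085 0 0.22 0.13 -1.48; 0.085 0.015 0.26 0.13 -1.48; 0.085 0.015 0.26 0.13 -1.48")

```text
time_s: 5.4
tool_pos: [0.5211, 0.3587, 0.3111]
ee_rot: [180.0, -0.1, -76.9]
contact_force: [0.4, -2.0, 0.8]
grip_width: 0.0847
gripper_force: 0.0
```

Run:
```python
from h import *
grab('scene','s2.png')
s=get_state();print(s['tool_pos'],s['ee_rot'],s['joint_positions'])
```

```text
[0.52104434 0.35610237 0.31195225] [ 1.79995661e+02 -1.15076987e-01 -7.71297421e+01] [ -74.37770212   49.30336825   82.37831214   85.05223418  -48.67153987
   87.44650032 -160.23763561]
```

View pics/s2.png

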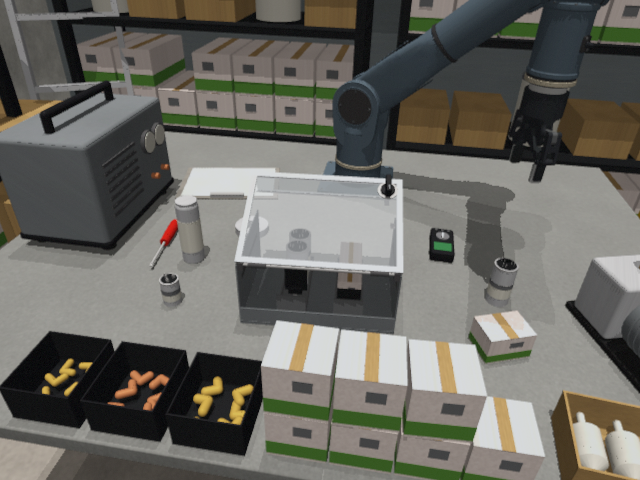

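The cover is rising and clear of the gripper. I repeated the turn by mistake after release, so I turn back while the cover swings.

send_rows(moves="0.085 0 0 0 0.15; 0.085 0 0 0 0.3; 0.085 0 0 0 0.45; 0.085 0 0 0 0.6; 0.085 0 0 0 0.75; 0.085 0 0 0 0.9; 0.085 0 0 0 1.05; 0.085 0 0 0 1.2; 0.085 0 0 0 1.35; 0.085 0 0 0 1.41; 0.085 0 0 0 1.41; 0.085 0 0 0 1.41")

```text
time_s: 6.95
tool_pos: [0.5209, 0.3544, 0.313]
ee_rot: [-179.9, -0.0, 3.4]
contact_force: [-0.8, 0.1, 0.0]
grip_width: 0.0849
gripper_force: 0.0
```

Run:
```python
from h import *
w=grab('wrist','w2.png')
s=get_state();print(s['tool_pos'],s['ee_rot'],s['joint_positions'].round(1))
P=pts(w)
z=P[...,2]
m=(z>.09)&(z<.115)&(abs(P[...,0]-.546)<.06)&(abs(P[...,1]-.363)<.06)
q=P[m];print(len(q),q.min(0),q.max(0),cv2.minEnclosingCircle(q[:,:2].astype(np.float32)))
q=P[m&(z<.103)&(z>.096)];print(len(q),cv2.minEnclosingCircle(q[:,:2].astype(np.float32)))
```

```text
[0.5208876  0.35453297 0.3127157 ] [-1.79972811e+02 -1.81898938e-02  3.39774657e+00] [-70.5  38.2  61.6  85.1 -34.   76.9 -93.1]
2486 [0.51869698 0.34435998 0.09048774] [0.56844882 0.39386995 0.11000313] ((0.5434277057647705, 0.36940261721611023), 0.025293180719017982)
2425 ((0.5434277057647705, 0.36940261721611023), 0.025293180719017982)
```

View pics/w2.png

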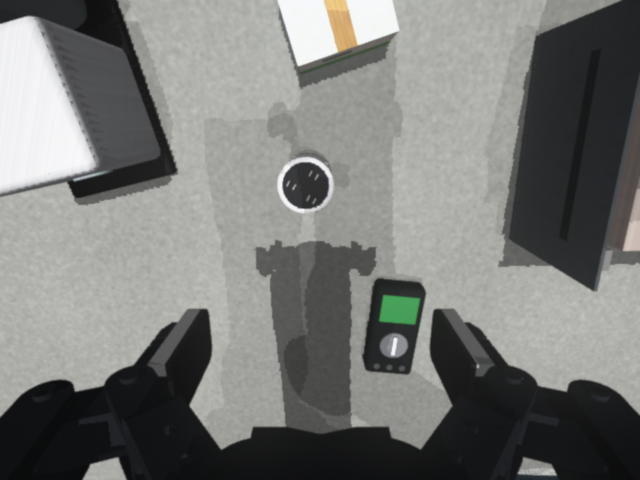

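The wrist view shows the loose can at (305,185), clear all round; its rim fits a 25.3 mm circle at (0.5434, 0.3694).

send_rows(moves="0.085 0.0225 0.015 -0.05 0; 0.085 0.0225 0.015 -0.10 0; 0.085 0.0225 0.015 -0.15 0; 0.085 0.0225 0.015 -0.20 0; 0.085 0.0225 0.015 -0.243 0; 0.085 0.0225 0.015 -0.243 0; 0.085 0.0225 0.015 -0.243 0; 0.03 0.0225 0.015 -0.243 0; 0.03 0.0225 0.015 -0.243 0; 0.03 0.0225 0.015 -0.243 0; 0.03 0.0225 0.015 -0.243 0; 0.03 0.0225 0.015 -0.243 0")

```text
time_s: 8.5
tool_pos: [0.5441, 0.3702, 0.071]
ee_rot: [-179.9, -0.1, 3.5]
contact_force: [-1.4, -1.1, 8.0]
grip_width: 0.0491
gripper_force: 60.7
```

Run:
```python
from h import *
b=grab('top','t2.png');a=grab('scene')
P=pts(b)
z=P[...,2]
s=get_state();print(s['time_s'],s['tool_pos'],s['ee_rot'],s['contact_force'])
# cans' tops
m=((z>.103)&(z<.125)&(P[...,0]>.48)&(P[...,0]<.72)&(P[...,1]<-.04)&(P[...,1]>-.15)).astype(np.uint8)
q=P[m>0];print(len(q),q.min(0),q.max(0))
for lo,hi,n in ((.145,.16,'walls'),(.06,.08,'cartons/paddle'),(.03,.04,'lip')):
    q=P[(z>lo)&(z<hi)&(P[...,0]>.46)&(P[...,0]<.74)&(P[...,1]<.15)&(P[...,1]>-.21)]
    print(n,len(q),q.min(0).round(3),q.max(0).round(3),cv2.minAreaRect(q[:,:2].astype(np.float32)))
crop=cv2.resize(b['pixels'][165:285,240:400],None,fx=5,fy=5,interpolation=cv2.INTER_CUBIC);cv2.imwrite('pics/t2c.png',crop)
```

```text
8.6 [0.54413014 0.37017969 0.07096105] [-1.79918453e+02 -1.02075902e-01  3.47967985e+00] [-0.52907639 -0.07272059  7.04388714]
546 [ 0.50908635 -0.11435469  0.1032328 ] [ 0.60927483 -0.06129532  0.12059559]
walls 211 [ 0.482 -0.196  0.145] [0.689 0.135 0.156] ((0.5854242444038391, -0.030364736914634705), (0.18286919593811035, 0.32068660855293274), 4.440695285797119)
cartons/paddle 403 [ 0.481 -0.195  0.06 ] [0.714 0.135 0.08 ] ((0.5998929142951965, -0.028518125414848328), (0.21376429498195648, 0.31763318181037903), 4.573585033416748)
lip 411 [ 0.486 -0.196  0.03 ] [0.725 0.135 0.04 ] ((0.6048884987831116, -0.029763296246528625), (0.22094272077083588, 0.31782495975494385), 4.038175106048584)
```

View pics/t2c.png

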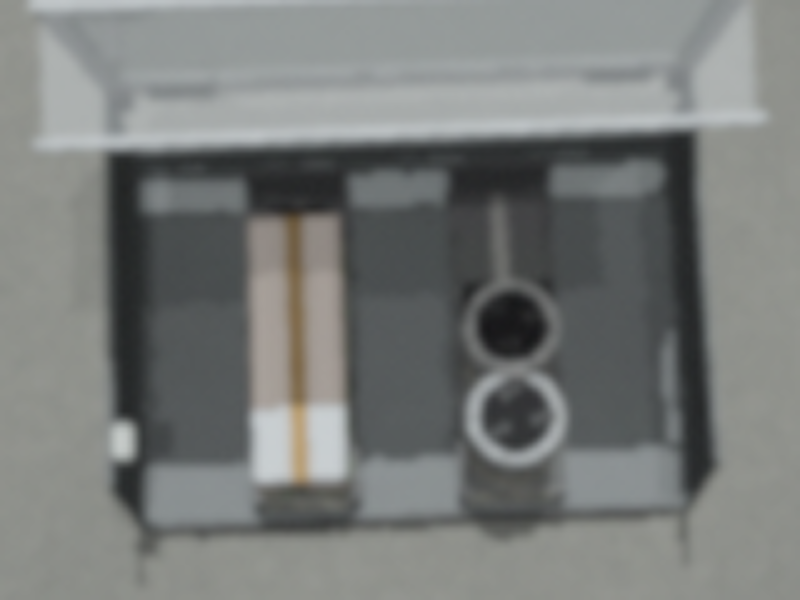

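The top view shows the cover open, the row's rims at crop (516,418) and (511,325), and the lip near the front edge; the lane lies clear. I fit the rims and check the top camera against the grasped can.

Run:
```python
from h import *
b=dict(np.load('/tmp/top.npz'));P=pts(b);z=P[...,2]
m=((z>.106)&(z<.125)&(P[...,0]>.48)&(P[...,0]<.72)&(P[...,1]<-.04)&(P[...,1]>-.15))
for lo,hi in ((.5,.558),(.562,.62)):
    q=P[m&(P[...,0]>lo)&(P[...,0]<hi)];print(len(q),cv2.minEnclosingCircle(q[:,:2].astype(np.float32)),np.median(q[:,2]))
print(plane(b,240+516/5,165+418/5,.113),plane(b,240+511/5,165+325/5,.113))
im=dict(b);im['pixels']=cv2.imread('pics/t1.png')
g=cv2.resize(im['pixels'][215:265,150:210],None,fx=10,fy=10,interpolation=cv2.INTER_CUBIC)
g=cv2.cvtColor(g,cv2.COLOR_BGR2GRAY)
for nm,gg,o in(('loose',g,(150,215)),('row',cv2.cvtColor(cv2.resize(b['pixels'][220:265,310:375],None,fx=10,fy=10,interpolation=cv2.INTER_CUBIC),cv2.COLOR_BGR2GRAY),(310,220))):
    c=cv2.HoughCircles(gg,cv2.HOUGH_GRADIENT,1,100,param1=80,param2=20,minRadius=75,maxRadius=120)
    for u,v,r in (c[0][:3] if c is not None else []): print(nm,u/10+o[0],v/10+o[1],r/10,plane(b,u/10+o[0]-.45,v/10+o[1]-.45,.1 if nm=='loose' else .113))
```

```text
272 ((0.533709704875946, -0.0902307778596878), 0.025195641443133354) 0.11339357629682842
260 ((0.5841699242591858, -0.08606264740228653), 0.025631869211792946) 0.11350681829765086
[ 0.53070278 -0.09058637  0.113     ] [ 0.58214825 -0.08636608  0.113     ]
```

send_rows(moves="0.03 0 0 0.03 0; 0.03 0 0 0.07 0; 0.03 -0.02 -0.03 0.10 0; 0.03 -0.04 -0.08 0.10 0.017; 0.03 -0.06 -0.13 0.10 0.017; 0.03 -0.08 -0.18 0.10 0.017; 0.03 -0.095 -0.23 0.10 0.017; 0.03 -0.095 -0.29 0.10 0.017; 0.03 -0.095 -0.35 0.10 0.017; 0.03 -0.095 -0.41 0.10 0.017; 0.03 -0.095 -0.467 0.10 0.017; 0.03 -0.095 -0.467 0.10 0.017")

```text
time_s: 10.1
tool_pos: [0.4479, -0.1025, 0.1704]
ee_rot: [179.9, -0.1, 3.9]
contact_force: [-0.1, 0.4, -3.0]
grip_width: 0.0488
gripper_force: 63.1
```

Run:
```python
from h import *
w=grab('wrist','w3.png');a=grab('scene','s3.png')
s=get_state();print(s['time_s'],s['tool_pos'],s['ee_rot'],s['contact_force'],s['grip_width'],s['joint_positions'].round(0))
P=pts(w);z=P[...,2]
for lo,hi in ((.5,.558),(.562,.62)):
    q=P[(z>.106)&(z<.125)&(P[...,1]<-.04)&(P[...,1]>-.15)&(P[...,0]>lo)&(P[...,0]<hi)]
    if len(q): print(len(q),cv2.minEnclosingCircle(q[:,:2].astype(np.float32)),np.median(q[:,2]))
q=P[(z>.155)&(z<.24)&(abs(P[...,0]-.45)<.1)&(abs(P[...,1]+.097)<.1)]
h,e=np.histogram(q[:,2],bins=17);print(h,e.round(3))
```

```text
10.2 [ 0.44819193 -0.09765482  0.16958658] [-1.79957359e+02 -2.84213097e-02  4.31336198e+00] [ 0.82159536  1.3787743  -3.09190677] 0.048795088516564895 [-29.  30.  54. 121. -34.  46. -40.]
10368 ((0.5330591797828674, -0.08484472334384918), 0.027907034382224083) 0.11401376504093585
2890 ((0.5727698802947998, -0.0834212601184845), 0.023775270208716393) 0.11407133063761721
[  585   865  1001  1121  1232  1371  1438  1696  4386 14273  4199  8203
  3584  4281  6548  8348  8827] [0.155 0.16  0.165 0.17  0.175 0.18  0.185 0.19  0.195 0.2   0.205 0.21
 0.215 0.22  0.225 0.23  0.235 0.24 ]
```

View pics/w3.png

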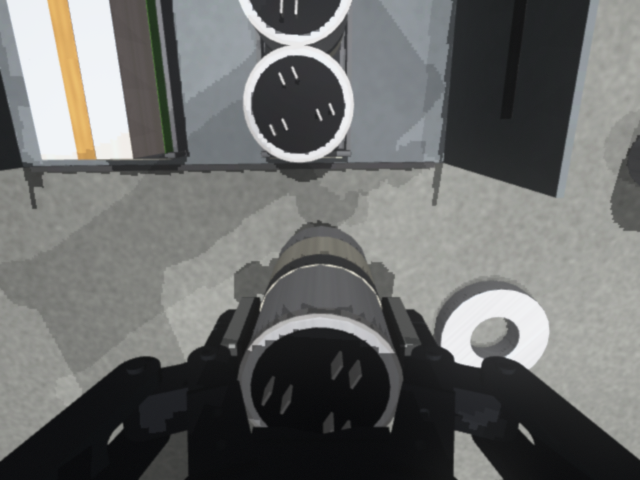

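The wrist view shows the held can's rim around (320,385), the front row can's rim at (299,104), and the lip below it. I compare rims in the same camera so calibration errors cancel.

Run:
```python
from h import *
from scipy.optimize import least_squares
w=dict(np.load('/tmp/wrist.npz'));P=pts(w);z=P[...,2];px=w['pixels']
g=cv2.cvtColor(px,cv2.COLOR_BGR2GRAY)
def fit(mask,nm):
    q=P[mask]
    c0=np.median(q,0)
    o=None
    # edge points by angle: outermost
    c=c0[:2]
    for _ in range(4):
        d=q[:,:2]-c;a=np.degrees(np.arctan2(d[:,1],d[:,0]));r=np.hypot(*d.T);E=[]
        for k in range(-180,180,6):
            i=(a>=k)&(a<k+6)
            if i.sum()>3: E.append(q[i][np.argmax(r[i])][:2])
        E=np.array(E)
        s=least_squares(lambda p:np.hypot(E[:,0]-p[0],E[:,1]-p[1])-.025,c,loss='soft_l1',f_scale=.0007);c=s.x
    print(nm,mask.sum(),c.round(4),np.median(abs(s.fun)).round(4),c0[2].round(4),len(E))
v,u=np.mgrid[:480,:640]
bright=g>120
b1=(z>.109)&(z<.118)&(u>235)&(u<362)&(v>43)&(v<170)
fit(b1,'row1')
h=(z>.193)&(z<.206)&(u>235)&(u<405)&(v>305)&(v<430)
fit(h,'held'); 
# held brightness ring only
fit(h&bright,'held ring'); fit(b1&bright,'row1 ring')
# lane dividers / lip edge heights
for n,lo,hi in(('lip',.03,.04),('div',.025,.0305)):
    q=P[(z>lo)&(z<hi)&(v>120)&(v<190)&(u>200)&(u<400)]
    if len(q): print(n,len(q),np.percentile(q,[2,50,98],axis=0).round(4).tolist())
m=(v>200)&(v<300)&(u>260)&(u<380)&(z>.06)
```

```text
row1 9997 [ 0.5311 -0.0867] 0.0001 0.114 60
held 16881 [ 0.4491 -0.1023] 0.0011 0.2006 60
held ring 1981 [ 0.4478 -0.1025] 0.0001 0.1999 22
row1 ring 3169 [ 0.5311 -0.0867] 0.0001 0.1133 60
lip 272 [[0.4999, -0.1183, 0.0302], [0.5048, -0.1083, 0.0348], [0.5182, -0.0594, 0.0365]]
div 115 [[0.5024, -0.1188, 0.028], [0.5142, -0.1171, 0.0293], [0.5238, -0.0591, 0.0304]]
```

```bash
cat > rim.py <<'E'
from h import *
from scipy.optimize import least_squares
def fit(P,mask,nm,c0=None):
    q=P[mask];c=np.median(q,0)[:2]
    for _ in range(4):
        d=q[:,:2]-c;a=np.degrees(np.arctan2(d[:,1],d[:,0]));r=np.hypot(*d.T);E=[]
        for k in range(-180,180,6):
            i=(a>=k)&(a<k+6)
            if i.sum()>3: E.append(q[i][np.argmax(r[i])][:2])
        E=np.array(E)
        s=least_squares(lambda p:np.hypot(E[:,0]-p[0],E[:,1]-p[1])-.025,c,loss='soft_l1',f_scale=.0007);c=s.x
    print(nm,mask.sum(),c.round(4),np.median(abs(s.fun)).round(4),len(E));return c
E
python3 - <<'E'
from rim import *
w=grab('wrist');s=get_state();print(s['time_s'],s['tool_pos'],s['ee_rot'][2])
P=pts(w);z=P[...,2];g=w['pixels'].min(-1)
v,u=np.mgrid[:480,:640]
a=fit(P,(z>.109)&(z<.118)&(P[...,0]>.5)&(P[...,0]<.557)&(abs(P[...,1]+.087)<.04),'row1')
fit(P,(z>.109)&(z<.118)&(P[...,0]>.558)&(P[...,0]<.62)&(abs(P[...,1]+.087)<.04),'row2')
fit(P,(z>.193)&(z<.206)&(u>235)&(u<405)&(v>305)&(v<430)&(g>110),'held')
q=P[(z>.031)&(z<.038)&(P[...,0]>.48)&(P[...,0]<.54)&(abs(P[...,1]+.09)<.05)];print(len(q),cv2.minAreaRect(q[:,:2].astype(np.float32)))
E
```

```text
10.25 [ 0.44830333 -0.09649364  0.16937414] 4.447838886411485
row1 10164 [ 0.5312 -0.0867] 0.0002 60
row2 3605 [ 0.5811 -0.0827] 0.0004 25
held 2008 [ 0.4482 -0.0976] 0.0001 22
215 ((0.5036745071411133, -0.08908289670944214), (0.004935760982334614, 0.060681041330099106), 4.5315632820129395)
```

send_rows(moves="0.03 0 0.0035 -0.03 0; 0.03 0 0.0035 -0.057 0; 0.03 0.01 0.0043 -0.057 0; 0.03 0.025 0.0055 -0.057 0; 0.03 0.035 0.0063 -0.057 0; 0.03 0.045 0.0071 -0.057 0; 0.03 0.055 0.0079 -0.057 0; 0.03 0.065 0.0087 -0.057 0; 0.03 0.073 0.0093 -0.057 0; 0.03 0.073 0.0093 -0.057 0")

```text
time_s: 11.5
tool_pos: [0.5212, -0.0876, 0.1127]
ee_rot: [-180.0, 0.1, 4.5]
contact_force: [-3.9, -0.6, -1.9]
grip_width: 0.0485
gripper_force: 63.7
```

Run:
```python
from rim import *
w=grab('wrist','w4.png');s=get_state();print(s['time_s'],s['tool_pos'],s['ee_rot'],s['contact_force'],s['moment'])
P=pts(w);z=P[...,2];g=w['pixels'].min(-1)
v,u=np.mgrid[:480,:640]
fit(P,(z>.109)&(z<.118)&(P[...,0]>.547)&(P[...,0]<.60)&(abs(P[...,1]+.087)<.04),'row1')
fit(P,(z>.135)&(z<.148)&(u>235)&(u<405)&(v>305)&(v<430)&(g>110),'held')
```

```text
11.55 [ 0.52124957 -0.08758602  0.11265881] [-1.79992791e+02  6.49889186e-02  4.48133597e+00] [-4.95042962 -0.42336475 -1.6599894 ] [-0.08320488  0.9478695   0.03844337]
row1 17774 [ 0.571  -0.0837] 0.0005 60
held 1967 [ 0.5211 -0.0877] 0.0001 21
```

View pics/w4.png

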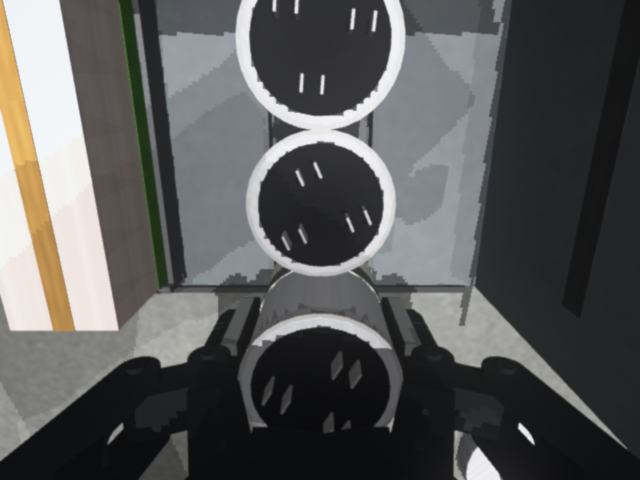

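The row (rims at (320,200), (320,50)) slides back straight with the held can; 5 N. Push the last 13.5 mm and lower.

send_rows(moves="0.03 0.006 0.0005 0 0; 0.03 0.0137 0.0011 0 0; 0.03 0.0137 0.0011 0 0; 0.03 0.0137 0.0011 -0.006 0; 0.03 0.0137 0.0011 -0.012 0; 0.03 0.0137 0.0011 -0.018 0; 0.03 0.0137 0.0011 -0.023 0; 0.03 0.0137 0.0011 -0.023 0")

```text
time_s: 12.55
tool_pos: [0.5347, -0.0865, 0.0893]
ee_rot: [-180.0, 0.1, 4.5]
contact_force: [-4.4, -0.7, -3.8]
grip_width: 0.049
gripper_force: 63.6
```

send_rows(moves="0.03 0 0 -0.003 0; 0.03 0 0 -0.005 0; 0.03 0 0 -0.006 0; 0.03 0 0 -0.006 0")

```text
time_s: 13.05
tool_pos: [0.5348, -0.0867, 0.084]
ee_rot: [-180.0, 0.0, 4.4]
contact_force: [-7.6, -0.6, 3.8]
grip_width: 0.0486
gripper_force: 64.2
```

send_rows(moves="0.03 0 0 -0.001 0; 0.03 0 0 -0.002 0; 0.03 0 0 -0.002 0")

```text
time_s: 13.42
tool_pos: [0.5348, -0.0869, 0.0837]
ee_rot: [-179.9, -0.1, 4.4]
contact_force: [-13.6, 2.3, 30.1]
grip_width: 0.0487
gripper_force: 66.4
```

Run:
```python
from rim import *
w=grab('wrist');s=get_state();print(s['time_s'],s['tool_pos'],s['contact_force'],s['moment'])
P=pts(w);z=P[...,2];g=w['pixels'].min(-1)
v,u=np.mgrid[:480,:640]
m=(z>.105)&(z<.12)&(u>235)&(u<405)&(v>305)&(v<430)&(g>110);fit(P,m,'held');print(np.median(P[m],0))
q=P[m];A=np.c_[q[:,:2]-q[:,:2].mean(0),np.ones(len(q))];print('slope',np.linalg.lstsq(A,q[:,2],rcond=None)[0])
m=(z>.105)&(z<.12)&(P[...,0]>.56)&(P[...,0]<.607)&(abs(P[...,1]+.083)<.04)&(g>110);print('row1 z',np.median(P[m],0))
```

```text
13.475 [ 0.53485321 -0.08693145  0.08377219] [-13.70209298   2.16325847  31.74857243] [1.03554195 2.8913585  0.08356115]
held 2648 [ 0.536  -0.0865] 0.0012 25
[ 0.55573492 -0.08581652  0.11315523]
slope [-0.00051631 -0.00414507  0.11311214]
row1 z [ 0.58927512 -0.08251664  0.11326171]
```

On the floor (30 N, top level with the row). Relieve, release, rise.

send_rows(moves="0.03 0 0 0.0015 0; 0.03 0 0 0.0015 0; 0.07 0 0 0.0015 0; 0.07 0 0 0.0015 0; 0.07 0 0 0.0015 0; 0.07 0 0 0.0015 0; 0.07 0 0 0.03 0; 0.07 0 0 0.07 0; 0.07 0 0 0.12 0; 0.07 -0.03 0 0.16 0; 0.07 -0.07 0 0.16 0; 0.07 -0.07 0 0.16 0")

```text
time_s: 14.98
tool_pos: [0.4629, -0.0866, 0.2417]
ee_rot: [-179.9, -0.0, 4.4]
contact_force: [1.1, -0.1, 1.0]
grip_width: 0.0702
gripper_force: 0.0
```

Run:
```python
from rim import *
w=grab('wrist','w5.png');a=grab('scene','s5.png');s=get_state();print(s['time_s'],s['tool_pos'],s['contact_force'])
P=pts(w);z=P[...,2];g=w['pixels'].min(-1)
for n,lo,hi in(('cap',.5,.556),('row1',.556,.606),('row2',.607,.66)):
    m=(z>.107)&(z<.12)&(P[...,0]>lo)&(P[...,0]<hi)&(abs(P[...,1]+.085)<.04)
    if m.sum()>100:
        fit(P,m,n);q=P[m&(g>110)];A=np.c_[q[:,:2]-q[:,:2].mean(0),np.ones(len(q))];print('slope',np.linalg.lstsq(A,q[:,2],rcond=None)[0].round(4))
A=cv2.imread('pics/s5.png');B=cv2.imread('pics/w5.png');cv2.imwrite('pics/both.png',np.hstack([cv2.resize(A,(400,300)),cv2.resize(B,(400,300))]))
```

```text
15.075 [ 0.4655623  -0.08629353  0.24147652] [-0.01987171  0.01267507 -0.82326348]
cap 4813 [ 0.5324 -0.0875] 0.0001 60
slope [ 0.0029 -0.0023  0.1134]
row1 5871 [ 0.5819 -0.0828] 0.0003 60
slope [ 0.0048 -0.0016  0.1134]
```

View pics/both.png

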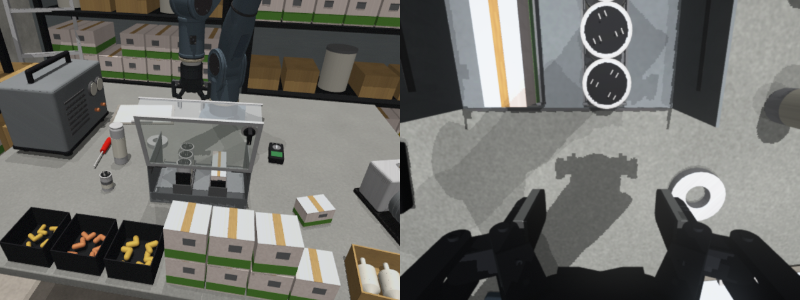

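The pictures show the new can behind the lip, level with the row behind it, the cover standing open, and the gripper clear.

```bash
python3 -c "
from cell import sign_off
print(sign_off())"
```

```text
the job is handed in; nothing more can be done
None
```

The job is handed in: the capacitor stands upright behind the lip at the front of the row, measured about 26 mm behind its rear face, the cover is open, and the gripper is clear of everything; sign-off returned no verdict.

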